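Fit a spare tube to the UV lamp

ROBOT

A 6-joint arm with a two-finger parallel gripper is mounted at the origin on a cart in front of the work surface, level with it; the furniture and walls round the work are solid. World frame = base frame: x ahead of the robot, y to its left, z up, the work surface at z = 0. Lengths are in mm, angles in rad, forces in N, time in s.
With the tool pointing down it reaches from about 350 to 775 mm from the base axis. Payload 7.3 kg.
Tool frame: the origin (TCP) lies midway between the tips of the shut fingers; the grasp point (between the pads) lies 19 mm behind it; x points along the fingers, y is the direction in which the jaws open and shut, and the axes are right-handed (so a half turn about x gives the same grasp; the last joint's range is limited). The gripper opens to 92 mm and grips with 3 to 60 N. Pads are 19 mm wide; open, the fingers measure 130 mm over their backs; the gripper's body (75 mm by 190 mm) begins 47 mm behind the grasp point.
Start: joints at [1.137, 0.342, 1.524, -0, 1.275, -0.146], TCP at [149.004, 503.434, 200.041] pointing down, gripper open.
Joint ranges: [-2.53, 2.53], [-0.77, 2.02], [0.04, 2.7], [-1, 4.14], [0.28, 2.66], [-3.11, 3.11]. Speed limits (rad/s): [2.57, 2.57, 3.14, 3.14, 3.14, 3.14].

INTERFACE

Orientations are given as [roll, pitch, yaw] about the fixed x, y, z axes, in that order (R = Rz(yaw) Ry(pitch) Rx(roll)).
In Python, from plant import get_obs, capture, close_job gives the robot as it stands. The module is installed in compiled form; this text tells all that it offers.
- The arm moves only by the tool send_rows, never from a script. Its argument "moves" is a list of rows, each a list of 4 numbers: the shift along the tool's x, y, z in mm, then the turn about the tool's x in degrees. In form: [[tx, ty, tz, yaw], ...]. A call has 1 to 8 rows; each row shifts and turns the commanded pose from where the row before left it, along the tool's axes as they then stand; what a row does not reach is not made up. A row lasts 1/8 s, in which the tool goes at most 62.5 mm and 10.7 degrees, less where a joint would pass 70% of its speed; a pose out of reach is approached as far as the arm can. A call with a gripper value outside its range is refused whole. "hand" is the opening, from 0 (shut) to 1 (fully open), set as the call begins (left out, the last holds). The fingers move at their own pace and stop on an object; the grip force is fixed at half the most. Time passes only in rows, so rows that do not move let the fingers close. It gives the time, the measured TCP pose, the force and the opening at its end, in the units of the state.
- get_obs(): the state, without advancing time (a new reading comes with each control period).
- capture(name): name is "side" or "top" or "wrist"; returns a dict with "image" (480x640x3 uint8, red, green, blue), "K" (3x3 intrinsics, pixels), "position" and "attitude" of the camera in the world; the wrist camera has in their place "mount" (4x4, takes a point from camera to tool coordinates, whose origin is the TCP and whose axes are the tool frame's). Camera axes: x right, y down, z forward; pixel columns grow to the right and rows downward; lengths in mm; the calibration is good to about 2 mm. A picture is of the moment at which its call begins: read the wrist's pose just before it. There is no depth.
- close_job(): hands the job in, once; it reports no verdict.
The state is a dict: "time": time; "joint_positions": joint angles; "dq": joint speeds; "tau": joint torques, N m; "tool_pos": TCP position; "tcp_rot": TCP orientation; "contact_force": force on the tool from outside, world axes, zero at the start; "moment": the same for the moment, N m; "grip_width": finger opening in mm.
Only numpy, scipy, OpenCV 4.12 (cv2) and the standard library are available. Lean on these libraries where they do the work, as an engineer would, in place of code of your own. Each camera call takes 0.05 s, during which the arm holds its last target. There are 200 camera calls.

TASK

Lift the orange cover straight off the sloping UV lamp and stand it, open side down, on the cork mat, lying along the mat so that all of it is on the mat. Then take the spare tube from its cradle and snap it sideways into the lamp's two spring clips, centred so that each clip grips a metal end cap and fully home at both ends. Do not push aside the other things on the bench.

Things in the scene. Friction and masses are not known exactly. Their poses are not given: they have to be found in the camera images.
- lamp: fixed grey UV lamp body, a wedge about 115 mm deep and 190 wide whose upper face slopes 35 degrees down to its front (-x), the side nearer the robot. Origin at the centre of its underside on the bench; x to its back, y to its left, z up
- lamp_tray: the lamp's fixed sloping plate, 104 x 190 mm, with two brass spring clips. Origin: centre of a correctly seated tube, midway between the clips, 26 above the plate. x points up the slope, y along the seated tube, z out of the plate, square to it. A seated tube rests on stops at z = 0. Between the clips (y within +-50) the plate is bare under the tube
- clip_left (a point): middle of the left C-shaped spring clip: the point on the seated tube's axis 59 mm along +y from lamp_tray's origin. Axes as lamp_tray's. The clip is 8 wide (y); its mouth opens to +z: lips 12 apart at z = +6.5 spring aside, flared lead-ins above reach z = +13, x = +-13. Pushing the tube in along -z takes about 10 N for both clips together
- clip_right (a point): middle of the right spring clip, like the left one, 59 mm along -y from lamp_tray's origin
- cover: loose orange cover, about 0.18 kg: box open underneath, 72 (x) x 154 (y) x 45 (z) mm, walls 3, black rib handle on top. Origin at the centre of its open rim, z towards the handle. It starts over the clips, rim on the sloping plate, axes parallel to lamp_tray's, held from sliding by 6 high ribs with 2 play; it comes straight off along its z
- cover_grip (a point): middle of the cover's black rib handle, 12 thick (x), 64 long (y) and 24 high (z = 45 to 69 mm above the cover's rim); this point is 58 above the rim; axes as the cover's
- mat: fixed cork mat on the bench, 230 (x) x 140 (y) x 3 mm thick; origin at the centre of its underside, x along its long side
- cradle: fixed plywood cradle, 46 x 112 mm, with two open slots for the tube; their cheeks, 32 high, stand 41 to 51 either side of its middle, between them is only a base plate 6 thick. Origin at the centre of its underside, y along the tube
- tube: loose UV tube, white with steel end caps 14 mm long, 16 in diameter, 136 long plus thin pins 6 long at each end, about 0.05 kg. Origin at its centre, y along its axis. It starts in the cradle, axis level, 30 above the bench; either end may go to either clip
- masking_roll: bystander: beige roll of masking tape lying flat, 104 across, 25 high (mm); origin at the centre of its underside
- tally_counter: bystander: round hand tally counter, 52x46, 21 high (mm); origin at the centre of its underside
- glue_tube: bystander: glue tube lying down, 136 long (mm); origin at the centre of its underside
- ink_cup: bystander: pale mixing cup standing upright, 63 across, 62 high (mm); origin at the centre of its underside
- loupe: bystander: black folding loupe, 40x40, 42 high (mm); origin at the centre of its underside
- ink_tin_3: bystander: small ink tin with a black band, 61 across, 55 high (mm); origin at the centre of its underside
Not all that is in view belongs to the job. Of the things that look like the cover, the smaller one is meant.

How it is judged (in metres and radians):
On the way, in this order (a step that is already met when the one before it is completed fails the run):
1. the cover stands on the mat, open side down, let go (x of cover in the frame of mat between -0.045 and 0.045 m and y of cover in the frame of mat between -0.04 and 0.04 m and z of cover in the frame of mat below 0.007 m and angle between cover's own z axis and vertical below 0.06 rad and angle between the y axis of cover and the x axis of mat, either way round below 0.35 rad and contact force between the fingers and cover below 0.1 N and linear speed of cover below 0.02 m/s), for 0.2 s.
2. the tube is home in both clips (x of tube in the frame of lamp_tray between -0.003 and 0.003 m and z of tube in the frame of lamp_tray between -0.003 and 0.003 m and y of tube in the frame of lamp_tray between -0.008 and 0.008 m and angle between the y axis of tube and the y axis of lamp_tray, either way round below 0.06 rad), for 0.2 s.
At the end, for the whole second after the job is handed in: The cover rests on the mat, open side down and level, centred within 45 mm along and 40 mm across, along the mat within 20 degrees; the tube is let go in both clips, its centre within 3 mm of the seat across and in depth and 8 mm along it, its axis within 0.06 rad (all of step 1 and all of step 2 and linear speed of tube below 0.02 m/s and contact force between the fingers and tube below 0.1 N); the robot touches nothing.
It fails at once if one of the bystanders is pushed more than 30 mm (distance of any of masking_roll, tally_counter, glue_tube, ink_cup, loupe, ink_tin_3 from where it was at the start of the episode above 0.03 m).
It also fails if it takes over 56 s, if anything falls off the work surface, if the arm or the gripper's body presses on something with over 40 N, if the wrist force passes 120 N, or if a joint passes its speed limit or range.

## Working session

There is one attempt and no reset: what is moved stays moved. The work goes in short steps, Python scripts to look and compute and a tool call to move; the robot and the scene stay as the last step left them, time stands still between calls to the robot, and variables do not carry over. Pictures are saved under pics/ and viewed, about 8 in all and at most 12, crops included, and the job is handed in when it is done.

Besides the shell and the picture viewer there is one more tool, called after "Call:" by a JSON object that holds its "fn" and its "kwargs". send_rows: Moves the arm, as the interface text tells. Its arguments: {"type":"object","properties":{"moves":{"type":"array","items":{"type":"array","items":{"type":"number"}}},"hand":{"type":"number"}},"required":["moves"]}

```bash
mkdir -p pics
cat > h.py <<'E'
import numpy as np, cv2, pickle
from plant import get_obs, capture
from scipy.spatial.transform import Rotation as R
def snap(n,f):
    o=get_obs(); c=capture(n); cv2.imwrite(f'pics/{f}.png',c['image'][:,:,::-1]); c['obs']=o
    pickle.dump(c,open(f'pics/{f}.pkl','wb')); return c
E
python3 - <<'E'
from h import *
for n in('top','side'):
    c=snap(n,n+'0'); print(n,c['K'],c['position'],c['attitude'])
c=snap('wrist','wrist0');print(c['mount']); print(get_obs())
E
```

```text
top [[607.39133176   0.         311.26273193]
 [  0.         607.39133176 242.63790128]
 [  0.           0.           1.        ]] [ 410.09243341 -147.30498621 1692.58326468] [-3.04600131 -0.01149236 -1.59249917]
side [[503.90351114   0.         314.92036664]
 [  0.         503.90351114 234.85014032]
 [  0.           0.           1.        ]] [ 668.64452242  856.18059581 1498.88275345] [-2.52526     0.00449517  2.99895445]
[[ 5.53624069e-04 -2.87967654e-01  9.57639976e-01 -1.85670840e+02]
 [ 9.99999776e-01  5.20310963e-04 -4.21652425e-04 -2.88636028e-01]
 [-3.76848319e-04  9.57639995e-01  2.87967877e-01 -7.80042736e+01]
 [ 0.00000000e+00  0.00000000e+00  0.00000000e+00  1.00000000e+00]]
{'time': 0.15, 'joint_positions': array([ 1.13701071e+00,  3.42565591e-01,  1.52478564e+00, -5.36144784e-06,
        1.27544176e+00, -1.45990005e-01]), 'dq': array([ 0.00015156, -0.00254885, -0.00215584,  0.00156856, -0.00207873,
        0.00042409]), 'tau': array([ 1.24072423e-03, -4.31472480e+01, -2.44350886e+01,  7.17461645e-02,
        5.38177800e-02, -9.52161554e-05]), 'tool_pos': array([148.84426281, 503.09845343, 199.50730756]), 'tcp_rot': array([-1.71251469,  1.56959598, -2.00030874]), 'contact_force': array([0.00220787, 0.61874155, 0.71846754]), 'moment': array([ 0.04984079, -0.02066679,  0.00919797]), 'grip_width': 91.60025551272496}
```

View pics/top0.png

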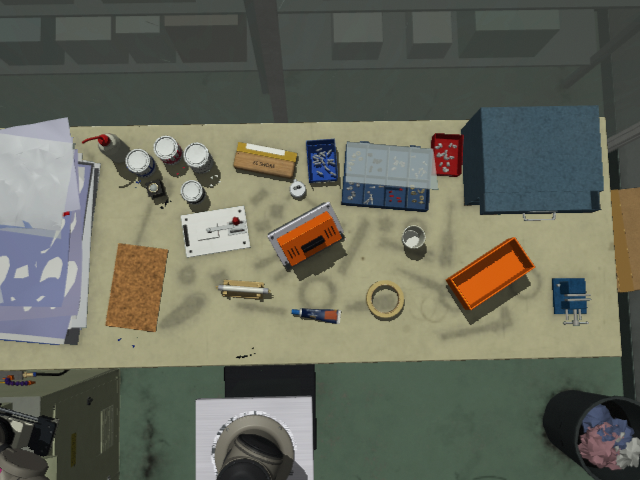

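View pics/side0.png

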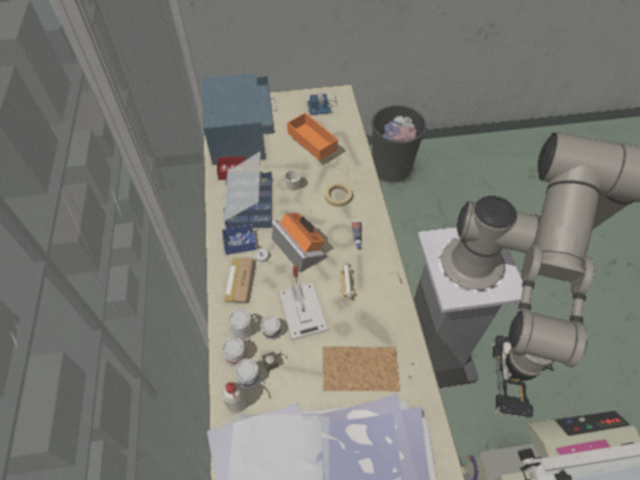

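The top view shows the lamp with the orange cover at (308,238), the tube and cradle at (244,290), and the mat at (137,287). There are two cover-like things: the orange one on the lamp at (308,238), with a black rib, and a larger open orange box at (490,272). The one on the lamp is the smaller and has the rib handle. I'll confirm that in a crop.

Run:
```python
from h import *
a=cv2.imread('pics/top0.png')
b=cv2.resize(a[195:275,260:350],None,fx=6,fy=6,interpolation=cv2.INTER_CUBIC) #540x480
c=cv2.resize(a[270:310,210:275],None,fx=4,fy=4,interpolation=cv2.INTER_CUBIC) #260x160
d=cv2.resize(a[235:340,98:178],None,fx=3,fy=3,interpolation=cv2.INTER_CUBIC) #240x315
im=np.zeros((480,800,3),np.uint8); im[:,:540]=b; im[:160,540:800]=c; im[165:480,540:780]=d
cv2.imwrite('pics/crop1.png',im)
```

```text
(no output)
```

View pics/crop1.png

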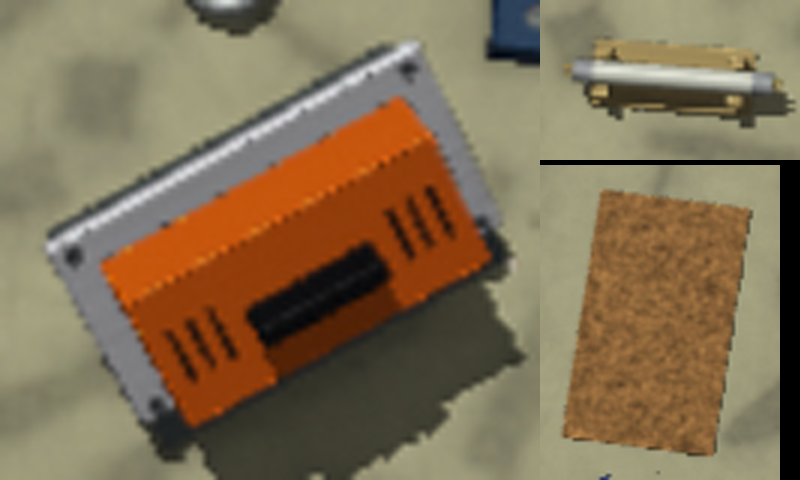

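The crop confirms it: the cover on the lamp is the orange one with the black rib. Next I'll fit rough poses from the top view.

```bash
cat >> h.py <<'E'
from scipy.optimize import least_squares
def cam(c):
    K=c['K']
    if 'mount' in c:
        o=c['obs']; T=np.eye(4); T[:3,:3]=R.from_euler('xyz',o['tcp_rot']).as_matrix(); T[:3,3]=o['tool_pos']; T=T@c['mount']
        return K,T[:3,:3],T[:3,3]
    return K,R.from_euler('xyz',c['attitude']).as_matrix(),np.array(c['position'])
def proj(c,P):
    K,A,t=cam(c); q=(np.atleast_2d(P)-t)@A@K.T; return q[:,:2]/q[:,2:]
def onz(c,uv,z):
    K,A,t=cam(c); d=(A@np.linalg.inv(K)@np.r_[uv,1]); return t+d*(z-t[2])/d[2]
def tray(yaw): return R.from_euler('z',yaw).as_matrix()@R.from_euler('y',-np.radians(35)).as_matrix()
def load(f): return pickle.load(open(f'pics/{f}.pkl','rb'))
E
python3 - <<'E'
from h import *
c=load('top0')
px=lambda uv,s,u0,v0,a,b:((uv[0]-u0+.5)/s-.5+a,(uv[1]-v0+.5)/s-.5+b)
for n,l in dict(tube=[(573,70),(775,83)]).items():
    p=[onz(c,px(q,4,540,0,210,270),30) for q in l]; print(n,p,(p[0]+p[1])/2,np.linalg.norm(p[1]-p[0]),'yaw',np.arctan2(*((p[0]-p[1])[[1,0]])))
p=[onz(c,px(q,3,540,165,98,235),3) for q in [(600,190),(752,210),(716,456),(564,437)]]
print('mat',np.mean(p,0),np.array(p).round(0)); d=p[0]-p[3]; print('yaw',np.arctan2(d[1],d[0]))
m=[(-0,0,0)]
obj=np.array([(52,95,-26),(52,-95,-26),(36,77,19),(36,-77,19),(-36,-77,19),(-36,77,19),(36,77,-26),(36,-77,-26)])
im=np.array([px(q,6,0,0,260,195) for q in [(48,243),(415,42),(130,305),(432,138),(490,262),(193,427),(103,262),(402,97)]])
f=lambda v:(proj(c,obj@tray(v[3]).T+v[:3])-im).ravel()
r=least_squares(f,[550,0,90,.5]); print(r.x,np.abs(r.fun).max(),r.fun.reshape(-1,2).round(1))
s=load('side0'); print(proj(s,(obj@tray(r.x[3]).T+r.x[:3])).round(0))
for uv in [(385,300),(413,238),(317,316),(298,188)]: print(onz(c,uv,30).round())
E
```

```text
tube [array([452.5101228 ,  87.31409273,  30.        ]), array([440.7192372 , -50.08288861,  30.        ])] [446.61468     18.61560206  30.        ] 137.90197773583927 yaw 1.4851898718854937
mat [457.92135708 314.29283855   3.        ] [[582. 369.   3.]
 [560. 228.   3.]
 [335. 261.   3.]
 [355. 400.   3.]]
yaw -0.13545260881462232
[ 5.77672620e+02 -1.64542293e+02  6.09060961e+01  4.85131626e-01] 1.4139856869284984 [[ 0.5  1.4]
 [ 1.   1.1]
 [-0.7 -0.5]
 [-0.1 -0.7]
 [ 0.2 -0.4]
 [-0.1 -0.3]
 [-0.3 -0.4]
 [-0.4 -0.2]]
[[303. 259.]
 [272. 223.]
 [309. 245.]
 [284. 216.]
 [298. 215.]
 [323. 244.]
 [303. 255.]
 [278. 226.]]
[ 408. -368.   30.]
[ 576. -451.   30.]
[ 368. -181.   30.]
[ 722. -136.   30.]
```

```bash
cat >> h.py <<'E'
def plan(target,ydir=None,n=8,o=None):
    """rows to reach TCP target (mm), tool y axis at world yaw ydir (mod pi)"""
    o=o or get_obs(); M=R.from_euler('xyz',o['tcp_rot']).as_matrix(); p=np.array(o['tool_pos'])
    y=np.arctan2(M[1,1],M[0,1]); d=0 if ydir is None else (ydir-y+np.pi/2)%np.pi-np.pi/2
    t=-np.degrees(d); step=(np.array(target)-p)/n; out=[]
    for i in range(n):
        s=R.from_euler('z',d*i/n).as_matrix()@M
        out.append([round(float(v),1) for v in s.T@step]+[round(float(t/n),2)])
    print('pos',p.round(1),'tool y yaw',y.round(4),'turn',round(float(t),2),'j6',o['joint_positions'][5].round(2),'F',o['contact_force'].round(1),'w',round(o['grip_width'],1),'t',round(o['time'],2)); print(str(out).replace(' ',''))
E
python3 - <<'E'
from h import *
yd=.485+np.pi/2
plan([555,-175,260],yd,16)
print(R.from_euler('xyz',get_obs()['tcp_rot']).as_matrix().round(3))
E
```

```text
pos [148.8 503.1 199.5] tool y yaw 1.283 turn -44.28 j6 -0.15 F [0.  0.6 0.7] w 91.6 t 0.15
[[-3.7,-33.4,36.4,-2.77],[-3.7,-35.2,34.7,-2.77],[-3.7,-36.8,33.0,-2.77],[-3.7,-38.3,31.2,-2.77],[-3.7,-39.8,29.3,-2.77],[-3.7,-41.2,27.3,-2.77],[-3.7,-42.4,25.3,-2.77],[-3.7,-43.6,23.2,-2.77],[-3.7,-44.7,21.1,-2.77],[-3.7,-45.6,18.9,-2.77],[-3.7,-46.5,16.7,-2.77],[-3.7,-47.3,14.4,-2.77],[-3.7,-47.9,12.1,-2.77],[-3.7,-48.4,9.8,-2.77],[-3.7,-48.8,7.4,-2.77],[-3.7,-49.1,5.1,-2.77]]
[[-0.     0.284  0.959]
 [-0.001  0.959 -0.284]
 [-1.    -0.001 -0.   ]]
```

Call:
{"fn": "send_rows", "kwargs": {"moves": [[-4,-33,36,-3],[-4,-35,35,-3],[-4,-37,33,-3],[-4,-38,31,-3],[-4,-40,29,-3],[-4,-41,27,-3],[-4,-42,25,-3],[-4,-44,23,-3]], "hand": 1}}

```text
time: 1.15
tool_pos: [356.2, 166.6, 232.2]
tcp_rot: [0.724, 1.571, 0.857]
contact_force: [0.7, 1.1, 0.2]
grip_width: 91.3
```

Call:
{"fn": "send_rows", "kwargs": {"moves": [[-4,-45,21,-3],[-4,-46,19,-3],[-4,-46,17,-3],[-4,-47,14,-3],[-4,-48,12,-3],[-4,-48,10,-3],[-4,-49,7,-2],[-4,-49,5,0]]}}

```text
time: 2.15
tool_pos: [573.6, -162.9, 263.8]
tcp_rot: [1.896, 1.57, 2.376]
contact_force: [1.5, -0.3, 0.4]
grip_width: 91.7
```

Call:
{"fn": "send_rows", "kwargs": {"moves": [[0,0,0,0],[0,0,0,0]]}}

```text
time: 2.4
tool_pos: [572.5, -161.1, 263.4]
tcp_rot: [2.0, 1.569, 2.48]
contact_force: [-0.4, 0.3, -0.1]
grip_width: 92.0
```

Run:
```python
from h import *
c=snap('wrist','w1'); print(c['K'])
plan([555,-175,260],.485+np.pi/2,1)
```

```text
[[400.37980732   0.         325.07522449]
 [  0.         400.37980732 236.29654833]
 [  0.           0.           1.        ]]
pos [ 572.5 -160.7  263.8] tool y yaw 2.0514 turn -0.25 j6 -2.45 F [ 0.6 -0.2  0.7] w 91.3 t 2.45
[[3.8,-4.6,-22.1,-0.25]]
```

View pics/w1.png

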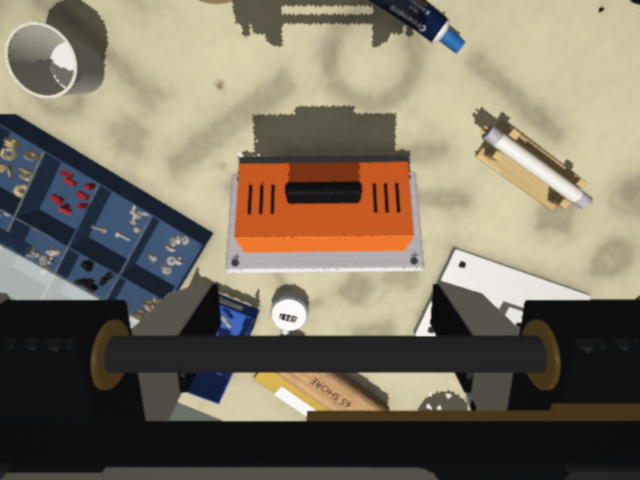

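The wrist view shows the cover from (237,157) to (414,250), the plate's back corners at (227,271) and (423,268), and the tube at (540,168). I'll enlarge it to get precise corners.

Run:
```python
from h import *
a=cv2.imread('pics/w1.png')
b=cv2.resize(a[148:278,222:428],None,fx=3.8,fy=3.8,interpolation=cv2.INTER_CUBIC);print(b.shape)
cv2.imwrite('pics/crop2.png',b)
```

```text
(494, 783, 3)
```

View pics/crop2.png

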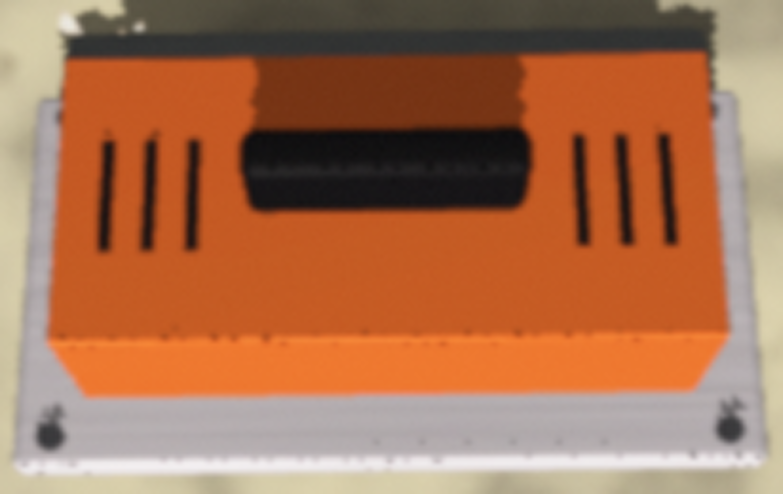

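Run:
```python
from h import *
t=load('top0'); w=load('w1')
px=lambda uv,s,a,b:((uv[0]+.5)/s-.5+a,(uv[1]+.5)/s-.5+b)
cov=np.array([(-36,-77,19),(-36,77,19),(36,-77,19),(36,77,19),(36,-77,-26),(36,77,-26),(-6,-32,43),(-6,32,43),(6,-32,43),(6,32,43),(6,-32,19),(6,32,19)])
iw=np.array([px(q,3.8,222,148) for q in [(67,58),(706,52),(49,339),(730,332),(86,397),(694,390),(247,130),(526,128),(245,172),(528,168),(258,210),(515,206),(15,463),(762,458)]])
pl=np.array([(52,-95,-26),(52,95,-26)])
it=np.array([px(q,6,260,195) for q in [(490,262),(193,427),(432,138),(130,305),(402,97),(103,262)]])
def f(v,wt=1):
    M=tray(v[3]); C=cov+[v[4],v[5],0]
    a=proj(w,np.vstack([C,pl])@M.T+v[:3])-iw; b=proj(t,C[:6]@M.T+v[:3])-it
    return np.r_[a.ravel(),wt*b.ravel(),v[4:]*.3]
for wt in(1,.01,):
    r=least_squares(f,[570,-160,65,.485,0,0],kwargs=dict(wt=wt),loss='soft_l1'); print(wt,r.x.round(3),r.fun.round(1))
    v=r.x; print('grip',tray(v[3])@[v[4],v[5],32]+v[:3])
# tube refinement from wrist: ends
for z in (30,): print('tube w', onz(w,(487,135),z).round(1),onz(w,(589,201),z).round(1))
```

```text
1 [ 5.76980e+02 -1.60601e+02  8.21160e+01  4.89000e-01 -2.06900e+00
  2.59000e-01] [ 0.4 -0.3 -0.7 -0.2  0.2 -0.1 -1.1  0.2  0.5 -0.9 -1.  -0.4 -1.5 -1.9
  1.1 -2.  -1.3  0.1  1.1  0.5 -2.1  1.4  2.3  1.8 -0.9  0.1  0.9 -0.4
 -0.6 -0.4 -1.4  0.2 -1.1 -0.9 -2.3 -0.2 -1.4 -0.5 -1.9 -0.1 -0.6  0.1]
grip [ 559.1584031  -169.7898814   107.14178083]
0.01 [ 5.7717e+02 -1.6053e+02  8.1607e+01  4.9000e-01 -2.0050e+00  4.8700e-01] [ 0.7 -0.  -0.7 -0.1  0.6  0.1 -0.9  0.3  0.9 -0.7 -0.9 -0.4 -1.2 -1.7
  1.3 -1.9 -1.   0.3  1.3  0.7 -1.8  1.6  2.5  1.9 -0.7  0.1  0.8 -0.4
 -0.  -0.  -0.   0.  -0.  -0.  -0.  -0.  -0.  -0.  -0.  -0.  -0.6  0.1]
grip [ 559.29273628 -169.50203313  106.67047562]
tube w [443.3 -42.7  30. ] [449.9  92.4  30. ]
```

Run:
```python
from h import *
plan([559.3,-169.6,135],.49+np.pi/2,4)
```

```text
pos [ 572.5 -160.7  263.8] tool y yaw 2.0514 turn -0.54 j6 -2.45 F [ 0.6 -0.2  0.7] w 91.3 t 2.45
[[32.2,-0.5,-3.9,-0.13],[32.2,-0.5,-3.9,-0.13],[32.2,-0.5,-3.9,-0.13],[32.2,-0.5,-3.9,-0.13]]
```

Call:
{"fn": "send_rows", "kwargs": {"moves": [[32,-0.5,-3.9,-0.2],[32,-0.5,-3.9,-0.2],[32,-0.5,-3.9,-0.1],[32,-0.5,-3.9,0],[0,0,0,0],[0,0,0,0]]}}

```text
time: 3.2
tool_pos: [560.9, -170.2, 137.7]
tcp_rot: [-0.831, 1.568, -0.342]
contact_force: [0.2, 0.6, -0.3]
grip_width: 91.8
```

Run:
```python
from h import *
c=snap('wrist','w2')
G=np.array([559.3,-169.5,106.7])
plan(G-[0,0,7],.49+np.pi/2,4)
print('pred rib', [proj(c,G+tray(.49)@np.array(d)).round(1).tolist() for d in [(-6,-32,11),(-6,32,11),(6,-32,11),(6,32,11)]], proj(c,c['obs']['tool_pos']))
a=cv2.imread('pics/w2.png')
cv2.imwrite('pics/crop3.png',cv2.resize(a[130:330,165:485],None,fx=2.4,fy=2.4,interpolation=cv2.INTER_CUBIC))
```

```text
pos [ 561.1 -170.4  138. ] tool y yaw 2.0603 turn -0.03 j6 -2.49 F [0.9 0.1 0.8] w 92.1 t 3.25
[[9.6,0.4,-0.3,-0.01],[9.6,0.4,-0.3,-0.01],[9.6,0.4,-0.3,-0.01],[9.6,0.4,-0.3,-0.01]]
pred rib [[[270.1, 240.6]], [[385.9, 240.6]], [[269.1, 261.7]], [[387.0, 261.7]]] [[325.59680009 279.26648318]]
```

View pics/crop3.png

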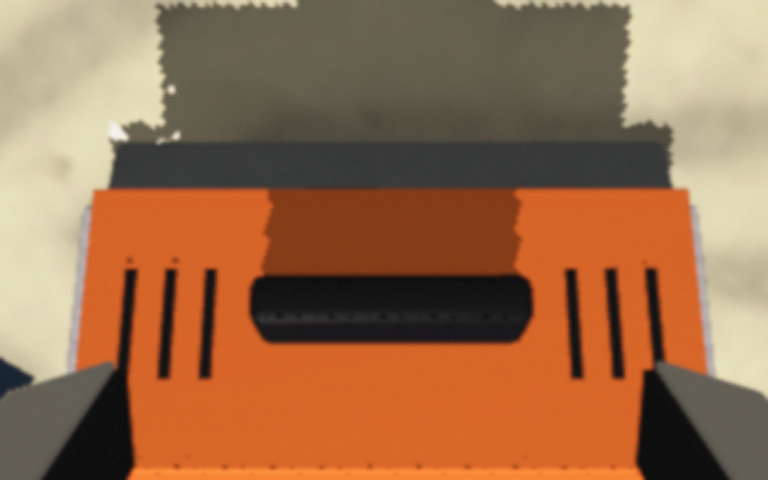

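The rib lies where I predicted, u 270–386 and v 245–273. I'll descend and grip it by its ends.

Call:
{"fn": "send_rows", "kwargs": {"moves": [[10,0.4,-0.4,0],[10,0.4,-0.4,0],[10,0.4,-0.4,0],[8,0.3,-0.3,0],[0,0,0,0]]}}

```text
time: 3.88
tool_pos: [557.6, -169.7, 97.0]
tcp_rot: [2.167, 1.569, 2.655]
contact_force: [-0.6, -0.3, -0.2]
grip_width: 92.1
```

Call:
{"fn": "send_rows", "kwargs": {"moves": [[0,0,0,0],[0,0,0,0],[0,0,0,0],[0,0,0,0],[0,0,0,0],[0,0,0,0]], "hand": 0}}

```text
time: 4.62
tool_pos: [558.1, -170.0, 98.0]
tcp_rot: [0.655, 1.571, 1.144]
contact_force: [-0.6, 0.3, -0.6]
grip_width: 36.6
```

Run:
```python
from h import *
c=snap('wrist','w3'); plan([559,-170,98],None,1)
cv2.imwrite('pics/w3c.png',cv2.resize(c['image'][120:360,150:500,::-1],None,fx=2.2,fy=2.2))
```

```text
pos [ 558.1 -169.9   98. ] tool y yaw 2.0597 turn -0.0 j6 -2.49 F [-0.7 -0.2 -0.6] w 32.5 t 4.67
[[-0.0,-0.5,0.8,-0.0]]
```

View pics/w3c.png

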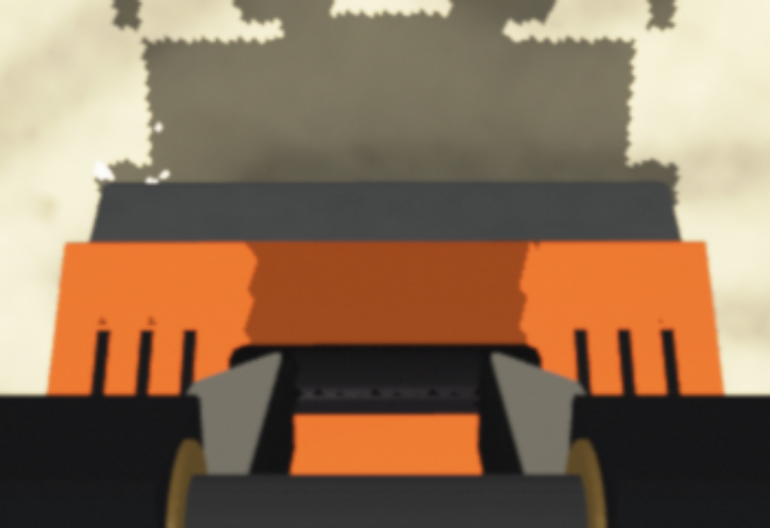

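The fingers closed above the rib without touching it. The picture puts the visible finger ends some 25 mm short of the nominal TCP. I'll reopen, go lower in small force-checked steps, and try again.

Call:
{"fn": "send_rows", "kwargs": {"moves": [[0,0,1,0],[0,0,0,0],[0,0,0,0],[0,0,0,0],[0,0,0,0],[0,0,0,0],[0,0,0,0]], "hand": 1}}

```text
time: 5.55
tool_pos: [559.0, -169.5, 98.0]
tcp_rot: [0.671, 1.571, 1.16]
contact_force: [0.0, 0.2, -0.7]
grip_width: 91.2
```

Call:
{"fn": "send_rows", "kwargs": {"moves": [[3,0,0,0],[3,0,0,0],[3,0,0,0]]}}

```text
time: 5.92
tool_pos: [558.9, -169.4, 88.7]
tcp_rot: [1.862, 1.571, 2.351]
contact_force: [-0.3, 0.0, 0.7]
grip_width: 91.6
```

Call:
{"fn": "send_rows", "kwargs": {"moves": [[2,0,0,0],[2,0,0,0],[2,0,0,0],[0,0,0,0]]}}

```text
time: 6.42
tool_pos: [558.9, -169.4, 82.8]
tcp_rot: [1.942, 1.57, 2.431]
contact_force: [-0.0, 0.4, -0.9]
grip_width: 91.7
```

Run:
```python
from h import *
c=snap('wrist','w4'); plan([559,-170,98],None,1)
cv2.imwrite('pics/w4c.png',cv2.resize(c['image'][140:360,150:500,::-1],None,fx=2.2,fy=2.2))
```

```text
pos [ 559.  -169.5   83. ] tool y yaw 2.0597 turn -0.0 j6 -2.49 F [ 0.2 -0.7  0.4] w 91.7 t 6.47
[[-15.0,-0.5,-0.2,-0.0]]
```

View pics/w4c.png

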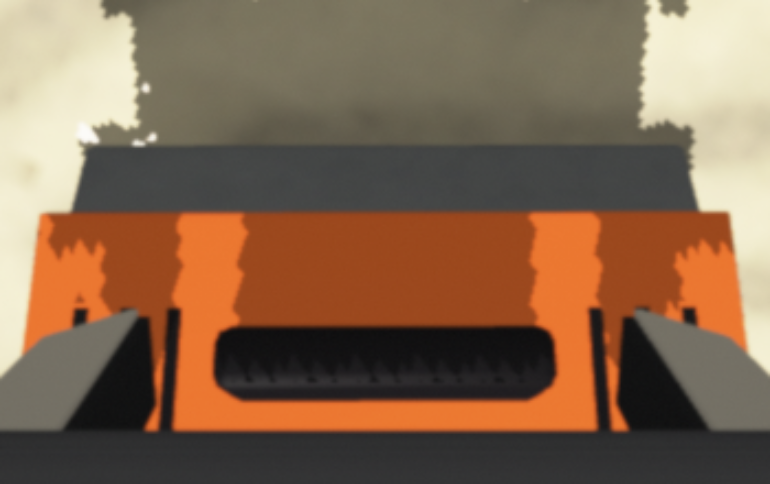

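The finger ends are now just below the rib's top, about level with its middle. I'll go 6 mm lower.

Call:
{"fn": "send_rows", "kwargs": {"moves": [[2,0,0,0],[2,0,0,0],[2,0,0,0],[0,0,0,0]]}}

```text
time: 6.98
tool_pos: [558.9, -169.4, 76.8]
tcp_rot: [2.099, 1.57, 2.588]
contact_force: [-0.3, 1.5, 0.7]
grip_width: 91.8
```

Call:
{"fn": "send_rows", "kwargs": {"moves": [[0,0,0,0],[0,0,0,0],[0,0,0,0],[0,0,0,0],[0,0,0,0],[0,0,0,0]], "hand": 0}}

```text
time: 7.72
tool_pos: [559.0, -169.5, 77.1]
tcp_rot: [-0.392, 1.571, 0.096]
contact_force: [-0.0, 0.6, -0.0]
grip_width: 63.5
```

Gripped at 63.5 mm, which matches the 64 mm rib. Now I'll lift square to the plate.

Call:
{"fn": "send_rows", "kwargs": {"moves": [[-4.1,0,-2.9,0],[-8.2,0,-5.7,0],[-12.3,0,-8.6,0],[-16.4,0,-11.5,0],[-16.4,0,-11.5,0],[-16.4,0,-11.5,0],[-16.4,0,-11.5,0],[0,0,0,0]]}}

```text
time: 8.72
tool_pos: [503.3, -200.1, 169.0]
tcp_rot: [-0.989, 1.568, -0.501]
contact_force: [0.6, 0.1, -1.6]
grip_width: 63.9
```

Run:
```python
from h import *
M=np.array([457.9,316,0]) 
plan([M[0],M[1]-1,200],-.135+np.pi,14)
c=snap('wrist','w5'); d=snap('side','s5')
im=np.vstack([cv2.resize(c['image'][140:440,100:560,::-1],(552,360)),cv2.resize(d['image'][180:300,240:424,::-1],(552,240)) if 0 else cv2.resize(d['image'][170:290,240:424,::-1],(552,240))])
cv2.imwrite('pics/m5.png',im)
```

```text
pos [ 503.3 -200.1  169. ] tool y yaw 2.0586 turn -54.32 j6 -2.58 F [ 0.6  0.1 -1.6] w 63.9 t 8.72
[[-2.3,34.0,14.4,-3.88],[-2.3,33.0,16.7,-3.88],[-2.3,31.8,18.8,-3.88],[-2.3,30.4,21.0,-3.88],[-2.3,28.9,23.0,-3.88],[-2.2,27.3,24.9,-3.88],[-2.2,25.6,26.7,-3.88],[-2.2,23.7,28.3,-3.88],[-2.2,21.7,29.9,-3.88],[-2.2,19.7,31.3,-3.88],[-2.2,17.5,32.5,-3.88],[-2.2,15.3,33.6,-3.88],[-2.2,12.9,34.6,-3.88],[-2.2,10.6,35.4,-3.88]]
```

View pics/m5.png

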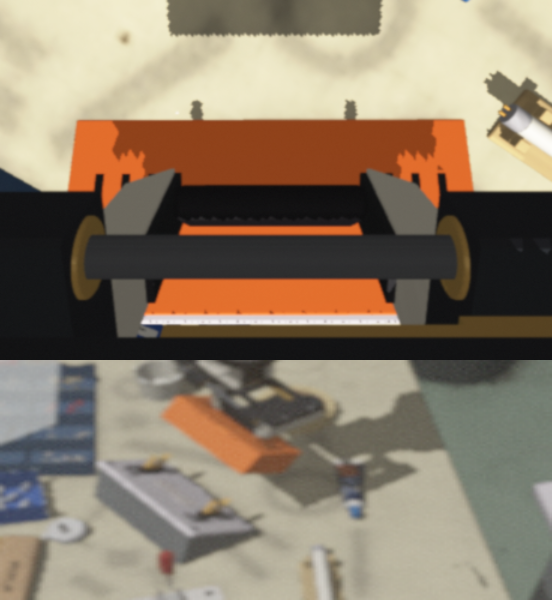

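The cover came off held at about 35°, and the clips are visible on the plate. Next is the trip to the mat, aiming 40 mm short along tool z so I can roll the cover level about its low edge.

Run:
```python
from h import *
plan([453,278,130],-.135+np.pi,14)
```

```text
pos [ 503.1 -199.2  167.1] tool y yaw 2.0593 turn -54.28 j6 -2.58 F [ 0.2  0.6 -1.5] w 63.4 t 8.82
[[2.7,31.8,12.8,-3.88],[2.7,30.8,15.0,-3.88],[2.7,29.8,17.0,-3.88],[2.7,28.5,19.0,-3.88],[2.7,27.2,20.9,-3.88],[2.7,25.7,22.7,-3.88],[2.7,24.1,24.3,-3.88],[2.7,22.4,25.9,-3.88],[2.7,20.6,27.4,-3.88],[2.7,18.7,28.7,-3.88],[2.7,16.7,29.9,-3.88],[2.7,14.7,31.0,-3.88],[2.7,12.5,31.9,-3.88],[2.7,10.4,32.7,-3.88]]
```

Call:
{"fn": "send_rows", "kwargs": {"moves": [[1,15,6,0],[1,32,13,-3.9],[2,31,14,-4],[3,30,16,-4],[3,29,18,-4],[3,28,20,-4],[3,26,22,-4],[3,25,24,-4]]}}

```text
time: 9.82
tool_pos: [468.4, 56.8, 147.4]
tcp_rot: [1.814, 1.569, 2.793]
contact_force: [1.1, 0.2, -1.2]
grip_width: 63.6
```

Call:
{"fn": "send_rows", "kwargs": {"moves": [[3,23,25,-4],[3,21,27,-4],[3,20,28,-4],[3,18,29,-4],[3,16,30,-4],[3,14,30,-4],[2,8,15,-3],[0,0,0,0]]}}

```text
time: 10.82
tool_pos: [429.9, 272.5, 127.6]
tcp_rot: [2.133, 1.569, -2.701]
contact_force: [-0.2, -0.4, -1.9]
grip_width: 63.3
```

Run:
```python
from h import *
plan([453,278,78],-.135+np.pi,4)
c=snap('wrist','w6'); d=snap('side','s6')
im=np.hstack([cv2.resize(c['image'][:,:,::-1],(440,330)),cv2.resize(d['image'][300:420,290:420,::-1],(357,330))])
cv2.imwrite('pics/m6.png',im)
```

```text
pos [429.9 272.5 127.6] tool y yaw 3.0201 turn 0.77 j6 -2.61 F [-0.2 -0.4 -1.9] w 63.3 t 10.82
[[12.4,-5.6,2.1,0.19],[12.4,-5.6,2.1,0.19],[12.4,-5.6,2.1,0.19],[12.4,-5.6,2.1,0.19]]
```

View pics/m6.png

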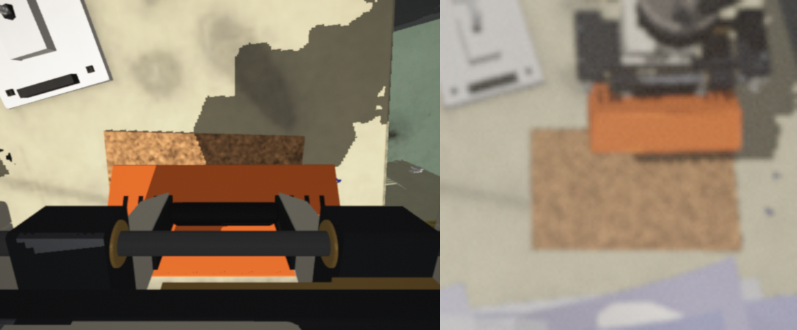

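The cover hangs over the mat with its long side along it, and the mat's near corners are at about (153,189) and (442,198) in the wrist picture. I'll use those to refine the mat pose.

Run:
```python
from h import *
w=load('w6'); a=onz(w,(153,189),3);b=onz(w,(442,198),3); print(a,b,np.linalg.norm(a-b))
d=(a-b)/np.linalg.norm(a-b); yaw=np.arctan2(d[1],d[0]); n=np.array([-d[1],d[0],0]); ctr=(a+b)/2+70*n; print(ctr,yaw)
s=R.from_euler('z',yaw).as_matrix()
t=ctr-40*n; plan([t[0],t[1],78],yaw+np.pi,4)
```

```text
[560.0722516  232.71730275   3.        ] [336.15971262 267.25183863   3.        ] 226.56005667374563
[458.78607792 319.1665702    3.        ] -0.153026480761111
pos [430.8 271.2 128.1] tool y yaw 3.0172 turn 1.64 j6 -2.61 F [ 0.2 -0.4 -1.4] w 63.8 t 10.93
[[12.5,-5.2,2.8,0.41],[12.5,-5.1,2.8,0.41],[12.5,-5.1,2.8,0.41],[12.5,-5.1,2.9,0.41]]
```

Call:
{"fn": "send_rows", "kwargs": {"moves": [[12,-5,3,0.4],[12,-5,3,0.4],[12,-5,3,0.4],[12,-5,3,0.3],[8,0,0,0],[5,0,0,0],[5,0,0,0],[0,0,0,0]]}}

```text
time: 11.92
tool_pos: [452.2, 281.0, 62.1]
tcp_rot: [1.906, 1.571, -2.956]
contact_force: [0.1, 0.5, -0.2]
grip_width: 63.9
```

Call:
{"fn": "send_rows", "kwargs": {"moves": [[3,0,0,0],[3,0,0,0],[3,0,0,0],[3,0,0,0]]}}

```text
time: 12.42
tool_pos: [452.4, 281.0, 50.0]
tcp_rot: [-0.337, 1.571, 1.084]
contact_force: [-0.3, 0.2, -0.9]
grip_width: 63.3
```

Call:
{"fn": "send_rows", "kwargs": {"moves": [[2,0,0,0],[2,0,0,0],[2,0,0,0]]}}

```text
time: 12.8
tool_pos: [452.5, 281.0, 44.1]
tcp_rot: [-0.745, 1.571, 0.676]
contact_force: [-0.2, -0.1, -2.1]
grip_width: 64.0
```

Call:
{"fn": "send_rows", "kwargs": {"moves": [[2,0,0,0],[2,0,0,0],[0,0,0,0]]}}

```text
time: 13.18
tool_pos: [452.3, 281.0, 40.1]
tcp_rot: [1.776, 1.571, -3.086]
contact_force: [-0.5, 0.9, -0.3]
grip_width: 63.5
```

Call:
{"fn": "send_rows", "kwargs": {"moves": [[2,0,0,0],[2,0,0,0],[0,0,0,0]]}}

```text
time: 13.55
tool_pos: [452.5, 281.1, 36.7]
tcp_rot: [-0.8, 1.57, 0.621]
contact_force: [-0.9, 0.3, 3.6]
grip_width: 63.7
```

Call:
{"fn": "send_rows", "kwargs": {"moves": [[1.5,0,0,0],[1.5,0,0,0],[0,0,0,0]]}}

```text
time: 13.92
tool_pos: [452.8, 281.6, 36.4]
tcp_rot: [-0.82, 1.568, 0.601]
contact_force: [-7.9, -2.7, 27.5]
grip_width: 63.7
```

The low edge touched down at TCP z≈37. Now I'll roll the cover level along an arc about that edge.

Call:
{"fn": "send_rows", "kwargs": {"moves": [[-1.5,0,4.3,0],[0.1,0,4.3,0],[0.4,0,4.1,0],[0.7,0,4.1,0]]}}

```text
time: 14.42
tool_pos: [455.1, 297.8, 34.7]
tcp_rot: [-1.194, 1.57, 0.227]
contact_force: [-2.0, -1.1, 9.0]
grip_width: 63.9
```

Call:
{"fn": "send_rows", "kwargs": {"moves": [[0.9,0,4,0],[1.1,0,4,0],[1.4,0,4,0]]}}

```text
time: 14.8
tool_pos: [456.9, 309.8, 31.0]
tcp_rot: [-0.996, 1.57, 0.426]
contact_force: [-1.9, -0.1, 7.1]
grip_width: 63.6
```

Call:
{"fn": "send_rows", "kwargs": {"moves": [[1.7,0,3.8,0],[1.9,0,3.6,0],[2,0,3.4,0],[1,0,0,0],[0,0,0,0]]}}

```text
time: 15.42
tool_pos: [458.7, 321.6, 25.0]
tcp_rot: [-0.465, 1.568, 0.956]
contact_force: [-2.7, 3.6, 10.9]
grip_width: 63.9
```

Run:
```python
from h import *
o=get_obs(); print(o['contact_force'],o['tool_pos'])
s=snap('side','s7'); w=snap('wrist','w7')
cv2.imwrite('pics/m7.png',np.hstack([cv2.resize(w['image'][:,:,::-1],(440,330)),cv2.resize(s['image'][320:410,300:410,::-1],(357,292),interpolation=cv2.INTER_CUBIC).copy() if 0 else cv2.resize(s['image'][300:420,290:420,::-1],(357,330))]))
```

```text
[-2.74083602  3.61767081 10.85807626] [458.6830291  321.59518082  24.96715884]
```

Call:
{"fn": "send_rows", "kwargs": {"moves": [[-1,0,0,0],[0,0,0,0],[0,0,0,0],[0,0,0,0],[0,0,0,0]], "hand": 1}}

```text
time: 16.15
tool_pos: [458.3, 320.1, 24.4]
tcp_rot: [1.754, 1.571, -3.108]
contact_force: [-0.6, -0.2, 0.9]
grip_width: 91.7
```

Call:
{"fn": "send_rows", "kwargs": {"moves": [[-15,0,0,0],[-40,0,0,0],[-50,0,0,0],[-40,0,0,0],[0,0,0,0]]}}

```text
time: 16.77
tool_pos: [460.2, 321.2, 174.2]
tcp_rot: [-0.942, 1.562, 0.479]
contact_force: [0.5, 0.1, -0.2]
grip_width: 91.8
```

Run:
```python
from h import *
w=snap('wrist','w8'); t=snap('top','t8'); 
# orange blob measured at cover top corners (z 48)
for c in (w,):
    hsv=cv2.cvtColor(c['image'],cv2.COLOR_RGB2HSV); m=cv2.inRange(hsv,(5,190,90),(16,255,255)); m[300:]=0
    ys,xs=np.where(m>0); print('orange bbox',xs.min(),xs.max(),ys.min(),ys.max())
# predicted cover corners if flat & centred under grip
q=np.array([457,319.5,3]); Y=-.153+np.pi/2
P=np.array([(sx*36,sy*77,z) for z in(0,45) for sx in(-1,1) for sy in(-1,1)])@R.from_euler('z',-.153+np.pi/2).as_matrix().T+q
print(proj(w,P).round(0).tolist())
tube=np.array([446.6,22.,0]); plan([tube[0],tube[1],150],-.087,8)
cv2.imwrite('pics/m8.png',np.hstack([cv2.resize(w['image'][:,:,::-1],(440,330)),cv2.resize(t['image'][235:340,90:205,::-1],(360,330))]))
```

```text
orange bbox 231 428 164 257
[[242.0, 162.0], [417.0, 163.0], [247.0, 240.0], [412.0, 241.0], [231.0, 169.0], [430.0, 170.0], [236.0, 256.0], [423.0, 257.0]]
pos [458.2 320.1 170.1] tool y yaw 2.9917 turn -3.61 j6 -2.52 F [-0.9  0.8  0.3] w 92.1 t 16.88
[[2.5,-4.1,-37.1,-0.45],[2.5,-3.8,-37.1,-0.45],[2.5,-3.5,-37.1,-0.45],[2.5,-3.3,-37.1,-0.45],[2.5,-3.0,-37.2,-0.45],[2.5,-2.7,-37.2,-0.45],[2.5,-2.4,-37.2,-0.45],[2.5,-2.1,-37.2,-0.45]]
```

View pics/m8.png

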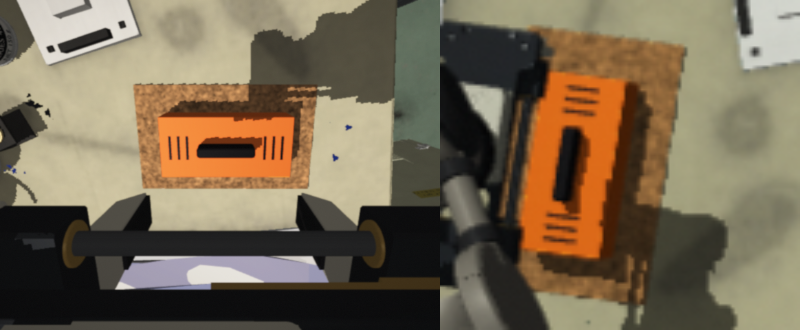

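The cover stands level and centred on the mat, and its outline (231–428, 164–257) matches the prediction. Next, the tube.

Call:
{"fn": "send_rows", "kwargs": {"moves": [[2,-3,-20,0],[3,-4,-40,0],[3,-4,-45,-0.5],[3,-4,-45,-0.5],[4,-4,-45,-0.5],[4,-3,-45,-0.5],[4,-3,-38,-0.5],[3,0,-20,-0.5]]}}

```text
time: 17.88
tool_pos: [442.6, 30.1, 142.1]
tcp_rot: [3.045, 1.552, -1.784]
contact_force: [-0.0, -0.2, 0.7]
grip_width: 92.0
```

Call:
{"fn": "send_rows", "kwargs": {"moves": [[0,0,0,-0.2],[0,0,0,0],[0,0,0,0]]}}

```text
time: 18.25
tool_pos: [444.0, 34.1, 143.3]
tcp_rot: [-3.096, 1.552, -1.633]
contact_force: [0.2, 0.0, -0.1]
grip_width: 92.0
```

Run:
```python
from h import *
c=snap('wrist','w9'); im=c['image']; hsv=cv2.cvtColor(im,cv2.COLOR_RGB2HSV)
print(c['obs']['tool_pos'],c['obs']['tcp_rot'])
pred=proj(c,[(443.3,-42.7,30),(449.9,92.4,30)]); print('pred',pred)
m=cv2.inRange(hsv,(0,0,150),(179,45,255)); m[290:]=0
n,l,s,ce=cv2.connectedComponentsWithStats(m)
for i in range(1,n):
    if s[i,4]>300: print(s[i],ce[i])
cv2.imwrite('pics/w9mask.png',m)
```

```text
[444.01659277  34.11058243 143.28987818] [-3.09609405  1.55200062 -1.63262026]
pred [[314.5692027  121.78358175]
 [325.41856701 294.6288488 ]]
[ 135   45   51   41 1054] [159.19639469  65.73339658]
[   0   47   93   91 1487] [44.99798252 96.58036315]
[  74   63   72   52 1772] [110.12133183  89.41083521]
[ 307  117   21  173 2778] [317.70338373 202.6537077 ]
[  37  197  167   93 7865] [133.85098538 248.31621106]
```

Call:
{"fn": "send_rows", "kwargs": {"moves": [[0,0,20,0],[0,0,20,0],[0,0,0,0],[0,0,0,0]]}}

```text
time: 18.8
tool_pos: [448.2, 72.9, 142.5]
tcp_rot: [-3.108, 1.552, -1.646]
contact_force: [0.1, -0.6, 0.2]
grip_width: 91.7
```

Run:
```python
from h import *
c=snap('wrist','w10'); im=c['image']; hsv=cv2.cvtColor(im,cv2.COLOR_RGB2HSV)
print(c['obs']['tool_pos'],c['obs']['tcp_rot'],c['obs']['joint_positions'].round(3))
m=cv2.inRange(hsv,(0,0,110),(179,50,255)); m[270:]=0
n,l,s,ce=cv2.connectedComponentsWithStats(m)
i=max(range(1,n),key=lambda i:s[i,4]*(290<ce[i][0]<340)); print(s[i],ce[i])
rows=[(v,np.where(l[v]==i)[0]) for v in range(s[i,1],s[i,1]+s[i,3])]
A=np.array([(v,x.min(),x.max()) for v,x in rows if len(x)>8]); 
for e in A[::12]: print(e, im[e[0],int(e[1:].mean())])
for v in list(range(s[i,1]-8,s[i,1]+20,2))+list(range(A[-1,0]-18,A[-1,0]+12,2)):
    print(v, [im[v,int(ce[i][0]+k)].tolist() for k in(-4,0,4)])
```

```text
[448.22045961  72.85868476 142.489657  ] [-3.10794244  1.55155728 -1.64570828] [ 0.007  0.277  1.794 -0.022  1.073 -3.016]
[ 306   56   25  195 3683] [318.05593266 151.11729568]
[ 57 308 324] [162 156 148]
[ 69 306 325] [172 168 169]
[ 81 307 327] [229 225 212]
[ 93 307 327] [230 227 214]
[105 308 327] [231 228 216]
[117 309 327] [229 226 212]
[129 309 327] [231 228 215]
[141 309 327] [232 229 218]
[153 310 328] [228 225 210]
[165 310 328] [230 228 215]
[177 310 328] [233 230 219]
[189 310 328] [236 232 223]
[201 311 328] [238 235 228]
[213 310 328] [240 238 230]
[225 311 328] [242 240 233]
[237 310 327] [184 180 180]
[249 312 327] [166 156 146]
48 [[184, 165, 125], [187, 177, 144], [178, 161, 122]]
50 [[182, 141, 73], [187, 176, 141], [162, 130, 80]]
52 [[180, 139, 72], [186, 176, 141], [156, 123, 71]]
54 [[178, 136, 68], [186, 175, 141], [154, 122, 70]]
56 [[167, 135, 91], [172, 164, 140], [120, 104, 80]]
58 [[166, 161, 160], [168, 164, 164], [138, 135, 133]]
60 [[172, 168, 168], [172, 168, 168], [139, 136, 136]]
62 [[173, 169, 169], [170, 168, 168], [138, 134, 134]]
64 [[175, 171,
[... 453 characters left out ...]
2, 179, 179], [180, 177, 176]]
237 [[166, 162, 162], [184, 180, 180], [173, 169, 169]]
239 [[165, 162, 161], [186, 182, 182], [167, 163, 163]]
241 [[166, 163, 163], [185, 181, 182], [162, 159, 159]]
243 [[166, 163, 162], [183, 179, 179], [159, 156, 156]]
245 [[165, 162, 162], [178, 174, 174], [158, 155, 155]]
247 [[164, 160, 159], [174, 171, 170], [156, 152, 153]]
249 [[156, 150, 132], [177, 160, 143], [158, 151, 140]]
251 [[156, 147, 120], [195, 153, 81], [164, 149, 113]]
253 [[162, 152, 124], [193, 151, 82], [166, 152, 116]]
255 [[167, 158, 129], [179, 160, 122], [172, 162, 132]]
257 [[172, 163, 133], [174, 166, 135], [176, 167, 137]]
259 [[174, 166, 136], [176, 167, 137], [178, 169, 139]]
```

Run:
```python
from h import *
c=load('w10'); a=onz(c,(316,56.5),33);b=onz(c,(319.7,248.5),33); print(a,b,(a+b)/2,np.linalg.norm(a-b),np.arctan2(*(b-a)[[1,0]]))
print(R.from_euler('xyz',c['obs']['tcp_rot']).as_matrix().round(4))
c=load('w1'); im=c['image']
```

```text
[441.38319666 -46.47616016  33.        ] [454.2045011   90.38479941  33.        ] [447.79384888  21.95431962  33.        ] 137.46020552484356 1.4773877066710077
[[-1.400e-03 -9.941e-01  1.083e-01]
 [-1.920e-02  1.083e-01  9.939e-01]
 [-9.998e-01 -6.000e-04 -1.920e-02]]
```

Call:
{"fn": "send_rows", "kwargs": {"moves": [[0,0,-10,10],[0,0,0,10],[0,0,0,10],[0,0,0,10],[0,0,0,10],[0,0,0,10],[0,0,0,10],[0,0,0,10]]}}

```text
time: 19.85
tool_pos: [447.2, 62.4, 142.7]
tcp_rot: [-1.697, 1.552, -1.639]
contact_force: [-0.3, -0.1, -0.4]
grip_width: 92.1
```

Call:
{"fn": "send_rows", "kwargs": {"moves": [[0,0,0,10],[0,0,0,10],[0,0,0,10],[0,0,0,10],[0,0,0,10],[0,0,0,10],[0,0,0,10],[0,0,0,10]]}}

```text
time: 20.85
tool_pos: [447.2, 62.4, 142.7]
tcp_rot: [-0.301, 1.552, -1.639]
contact_force: [-0.8, 0.2, 0.5]
grip_width: 92.0
```

Call:
{"fn": "send_rows", "kwargs": {"moves": [[0,0,0,10],[0,0,0,10],[0,0,0,0],[0,0,0,0]]}}

```text
time: 21.35
tool_pos: [447.2, 62.7, 142.7]
tcp_rot: [0.038, 1.552, -1.639]
contact_force: [-0.5, -0.8, 0.6]
grip_width: 91.7
```

Run:
```python
from h import *
c=snap('wrist','w11'); im=c['image']; hsv=cv2.cvtColor(im,cv2.COLOR_RGB2HSV)
print(c['obs']['tool_pos'],R.from_euler('xyz',c['obs']['tcp_rot']).as_matrix().round(4))
m=cv2.inRange(hsv,(0,0,110),(179,50,255)); m[285:]=0
n,l,s,ce=cv2.connectedComponentsWithStats(m)
for i in range(1,n):
  if s[i,4]>1500 and 260<ce[i][0]<380:
    print(s[i],ce[i])
    for v in range(s[i,1],s[i,1]+s[i,3],14):
        x=np.where(l[v]==i)[0]; print(v,x.min(),x.max(),im[v,int(x.mean())])
plan([446,22,80],-.05,4)
```

```text
[447.24030085  62.6966319  142.72392598] [[-1.300e-03  9.943e-01 -1.064e-01]
 [-1.900e-02 -1.064e-01 -9.941e-01]
 [-9.998e-01  7.000e-04  1.900e-02]]
[ 322  183   20  102 1717] [331.03261503 234.6563774 ]
183 340 340 [122 116 100]
197 324 339 [151 147 148]
211 322 339 [206 200 187]
225 322 339 [205 199 186]
239 323 339 [209 204 190]
253 323 339 [208 203 190]
267 323 339 [207 202 188]
281 323 339 [207 202 189]
pos [447.2  62.8 142.7] tool y yaw -0.1071 turn -3.27 j6 0.1 F [ 0.2 -0.4  0.9] w 92.0 t 21.4
[[15.9,0.8,9.9,-0.82],[15.9,0.6,9.9,-0.82],[15.9,0.5,9.9,-0.82],[15.9,0.3,9.9,-0.82]]
```

Run:
```python
from h import *
c=load('w11')
a=onz(c,(330.5,211),33); b=onz(c,(331,281),33); print(a,b,np.arctan2(*(a-b)[[1,0]]), 'end',onz(c,(331.5,190),33))
# tube line at y=22 from this view
d=(a-b)/(a-b)[1]; print('x at y=22',(b+d*(22-b[1]))[0])
plan([446.8,22,60],-.093,5)
plan([446.8,22,0],-.093,5)
```

```text
[451.96759515  68.78478585  33.        ] [446.48781432  11.35991276  33.        ] 1.475659186572349 end [454.34548043  84.7027572   33.        ]
x at y=22 447.5031469269908
pos [447.2  62.8 142.7] tool y yaw -0.1071 turn -0.81 j6 0.1 F [ 0.2 -0.4  0.9] w 92.0 t 21.4
[[16.7,0.8,7.8,-0.16],[16.7,0.8,7.8,-0.16],[16.7,0.7,7.8,-0.16],[16.7,0.7,7.8,-0.16],[16.7,0.7,7.8,-0.16]]
pos [447.2  62.8 142.7] tool y yaw -0.1071 turn -0.81 j6 0.1 F [ 0.2 -0.4  0.9] w 92.0 t 21.4
[[28.7,0.8,7.6,-0.16],[28.7,0.7,7.6,-0.16],[28.7,0.7,7.6,-0.16],[28.7,0.7,7.6,-0.16],[28.7,0.7,7.6,-0.16]]
```

Call:
{"fn": "send_rows", "kwargs": {"moves": [[17,0.8,8,-0.2],[17,0.8,8,-0.2],[17,0.8,8,-0.2],[17,0.8,8,-0.2],[17,0.8,7,0],[0,0,0,0]]}}

```text
time: 22.15
tool_pos: [446.3, 21.9, 57.6]
tcp_rot: [-0.108, 1.552, -1.773]
contact_force: [0.3, 0.3, -0.5]
grip_width: 92.1
```

Run:
```python
from h import *
plan([447.5,22,-5],-.094,8)
```

```text
pos [446.3  21.9  57.6] tool y yaw -0.0949 turn -0.05 j6 0.0 F [ 0.3  0.3 -0.5] w 92.1 t 22.15
[[7.8,0.2,-0.2,-0.01],[7.8,0.2,-0.2,-0.01],[7.8,0.2,-0.2,-0.01],[7.8,0.2,-0.2,-0.01],[7.8,0.2,-0.2,-0.01],[7.8,0.2,-0.2,-0.01],[7.8,0.2,-0.2,-0.01],[7.8,0.2,-0.2,-0.01]]
```

Call:
{"fn": "send_rows", "kwargs": {"moves": [[10,0.3,-0.2,0],[10,0.3,-0.2,0],[10,0.3,-0.2,0],[10,0.3,-0.2,0],[10,0,-0.2,0],[4,0,0,0],[0,0,0,0]]}}

```text
time: 23.02
tool_pos: [448.1, 22.1, 4.1]
tcp_rot: [-0.01, 1.552, -1.676]
contact_force: [0.0, -0.3, 0.1]
grip_width: 91.4
```

Call:
{"fn": "send_rows", "kwargs": {"moves": [[3,0,0,0],[3,0,0,0],[2,0,0,0],[0,0,0,0]]}}

```text
time: 23.52
tool_pos: [448.2, 21.9, -3.7]
tcp_rot: [0.009, 1.552, -1.657]
contact_force: [0.6, 0.5, 0.5]
grip_width: 91.9
```

Call:
{"fn": "send_rows", "kwargs": {"moves": [[0,0,0,0],[0,0,0,0],[0,0,0,0],[0,0,0,0],[0,0,0,0],[0,0,0,0],[0,0,0,0],[0,0,0,0]], "hand": 0}}

```text
time: 24.52
tool_pos: [448.3, 21.9, -3.6]
tcp_rot: [0.021, 1.552, -1.646]
contact_force: [-0.1, -0.3, 1.1]
grip_width: 16.5
```

Call:
{"fn": "send_rows", "kwargs": {"moves": [[0,0,0,0],[0,0,0,0],[0,0,0,0],[0,0,0,0]]}}

```text
time: 25.02
tool_pos: [448.1, 22.0, -3.6]
tcp_rot: [0.004, 1.552, -1.663]
contact_force: [-1.4, 0.1, 1.2]
grip_width: 15.0
```

The tube is gripped at about 15 mm. I'll lift it and go to a viewing pose over the open lamp.

Call:
{"fn": "send_rows", "kwargs": {"moves": [[-5,0,0,0],[-15,0,0,0],[-30,0,0,0],[-40,0,0,0],[-20,0,0,0]]}}

```text
time: 25.65
tool_pos: [449.6, 23.9, 108.7]
tcp_rot: [0.219, 1.551, -1.447]
contact_force: [-0.1, 0.2, -0.9]
grip_width: 14.9
```

Run:
```python
from h import *
plan([600,-205,190],.489,8)
```

```text
pos [449.6  23.9 108.7] tool y yaw -0.0955 turn -33.49 j6 0.01 F [-0.1  0.2 -0.9] w 14.9 t 25.65
[[-9.6,21.5,26.9,-4.19],[-9.5,19.5,28.4,-4.19],[-9.5,17.4,29.7,-4.19],[-9.5,15.2,30.9,-4.19],[-9.5,12.9,31.9,-4.19],[-9.5,10.5,32.8,-4.19],[-9.5,8.1,33.5,-4.19],[-9.5,5.7,34.0,-4.19]]
```

Call:
{"fn": "send_rows", "kwargs": {"moves": [[-10,21,27,-4.2],[-10,20,28,-4.2],[-10,17,30,-4.2],[-10,15,31,-4.2],[-10,13,32,-4.2],[-9,11,33,-4.2],[-9,8,34,-4.2],[-8,6,34,-4.1]]}}

```text
time: 26.65
tool_pos: [600.8, -206.5, 187.2]
tcp_rot: [-0.532, 1.552, -1.611]
contact_force: [0.6, -0.4, 0.8]
grip_width: 15.0
```

Call:
{"fn": "send_rows", "kwargs": {"moves": [[0,0,0,0],[0,0,0,0],[0,0,0,0]]}}

```text
time: 27.02
tool_pos: [599.7, -204.4, 186.5]
tcp_rot: [-0.599, 1.552, -1.681]
contact_force: [-0.6, -0.9, -0.3]
grip_width: 15.1
```

Run:
```python
from h import *
c=snap('wrist','w12'); print(c['obs']['tool_pos'],c['obs']['grip_width'])
T=np.array([577.1,-160.55,81.8]); pts=np.array([(52,95,-26),(52,-95,-26),(-52,95,-26),(-52,-95,-26),(0,59,0),(0,-59,0),(0,68,0),(0,-68,0)])
P=proj(c,pts@tray(.489).T+T); print(P.round(0).tolist())
plan(T,.489,1)
lo=np.clip(P.min(0)-25,0,None).astype(int); hi=(P.max(0)+25).astype(int); a=c['image'][lo[1]:hi[1],lo[0]:hi[0],::-1]
s=min(800/a.shape[1],600/a.shape[0]); print('crop',lo,s); cv2.imwrite('pics/c12.png',cv2.resize(a,None,fx=s,fy=s,interpolation=cv2.INTER_CUBIC)[:600,:800])
```

```text
[ 599.73317326 -204.43949555  186.45985703] 15.094364149893442
[[422.0, 1.0], [403.0, 283.0], [292.0, 21.0], [297.0, 255.0], [328.0, 65.0], [328.0, 234.0], [328.0, 51.0], [328.0, 245.0]]
pos [ 599.9 -204.5  186.6] tool y yaw 0.4896 turn 0.04 j6 -0.93 F [ 0.1 -0.4  0.6] w 14.9 t 27.07
[[104.0,1.7,-51.1,0.04]]
crop [267   0] 1.9543973941368078
```

View pics/c12.png

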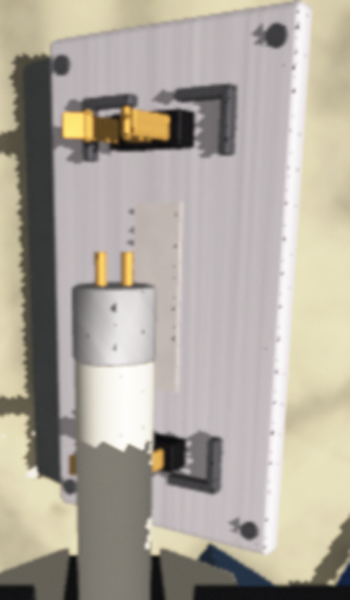

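The picture shows the tube held straight, its end cap at crop (115,287). The plate corners are about 2 px to the right of the prediction, and the left clip's lips are at crop (78,125) and (148,125). I'll refine the tray pose from the corners.

Run:
```python
from h import *
c=load('w12'); s=1.9544
im=np.array([((u+.5)/s-.5+267,(v+.5)/s-.5) for u,v in [(308,3),(270,551),(52,42),(63,503)]])
obj=np.array([(52,95,-26),(52,-95,-26),(-52,95,-26),(-52,-95,-26)])
f=lambda v:(proj(c,obj@tray(v[3]).T+v[:3])-im).ravel()
r=least_squares(f,[577,-160,82,.489]); print(r.x.round(3),r.fun.round(1))
g=lambda v:np.r_[f(v),(v[2]-81.8)/2]
r=least_squares(g,[577,-160,82,.489]); v=r.x; print(v.round(3),r.fun.round(1))
cl=np.array([(-13,55,13),(-13,63,13),(13,55,13),(13,63,13),(-6,59,6.5),(6,59,6.5)])
print(((proj(c,cl@tray(v[3]).T+v[:3])-[267,0])*s).round(0).tolist())
```

```text
[ 5.78427e+02 -1.60107e+02  8.20450e+01  4.91000e-01] [-0.8 -0.4  0.3  1.5  0.6  0.3  0.1 -1.6]
[ 5.78431e+02 -1.60104e+02  8.19890e+01  4.91000e-01] [-0.8 -0.4  0.3  1.5  0.6  0.3  0.2 -1.6  0.1]
[[70.0, 140.0], [70.0, 115.0], [134.0, 136.0], [134.0, 109.0], [98.0, 128.0], [127.0, 126.0]]
```

Run:
```python
from h import *
c=load('w12'); s=1.9544
im=np.array([((u+.5)/s-.5+267,(v+.5)/s-.5) for u,v in [(298,6),(263,548),(52,42),(63,503),(62,110),(62,140),(92,126),(122,125)]])
obj=np.array([(52,95,-26),(52,-95,-26),(-52,95,-26),(-52,-95,-26),(-13,63,13),(-13,55,13),(-6,59,6.5),(6,59,6.5)])
for n in (4,8):
    f=lambda v:(proj(c,obj[:n]@tray(v[3]).T+v[:3])-im[:n]).ravel()
    r=least_squares(f,[577,-160,82,.489]); v=r.x; print(v.round(3),r.fun.round(1))
print(((proj(c,obj[4:]@tray(v[3]).T+v[:3])-[267,0])*s).round(0).tolist())
M=R.from_euler('xyz',c['obs']['tcp_rot']).as_matrix(); off=np.array([-33.6,0.2,.8])
for d in (50,):
    tgt=v[:3]+tray(v[3])@[0,0,d]-M@off; print('TCP target',d,tgt); plan(tgt,v[3],6)
print('tool -z_tray dir', M.T@(-tray(v[3])[:,2]), 'tube dir', M[:,2])
```

```text
[ 5.77195e+02 -1.60912e+02  7.84800e+01  4.92000e-01] [ 0.6 -0.3  1.2  1.2 -1.   1.4 -1.1 -2.8]
[ 5.76336e+02 -1.60667e+02  7.97470e+01  4.91000e-01] [ 0.1 -1.9  0.7  1.2 -2.   0.2 -2.  -3.   1.2  2.2  1.4 -0.1  0.3  0.7
 -0.4  0.1]
[[64.0, 114.0], [64.0, 139.0], [92.0, 127.0], [121.0, 125.0]]
TCP target 50 [ 550.42874795 -174.20340665   87.09973667]
pos [ 599.9 -204.5  186.6] tool y yaw 0.4896 turn -0.1 j6 -0.93 F [ 0.1 -0.4  0.6] w 14.9 t 27.07
[[16.5,-4.7,-8.6,-0.02],[16.5,-4.7,-8.6,-0.02],[16.5,-4.7,-8.6,-0.02],[16.5,-4.7,-8.6,-0.02],[16.5,-4.7,-8.6,-0.02],[16.5,-4.7,-8.6,-0.02]]
tool -z_tray dir [ 0.81300716  0.58209792 -0.01346766] tube dir [ 0.47025708 -0.88239716  0.01528181]
```

Call:
{"fn": "send_rows", "kwargs": {"moves": [[10,-3,-6,-0.1],[18,-5,-9,0],[18,-5,-9,0],[18,-5,-9,0],[17,-5,-9,0],[12,-3,-6,0],[5,-2,-4,0],[0,0,0,0]]}}

```text
time: 28.08
tool_pos: [550.8, -174.5, 88.1]
tcp_rot: [-0.563, 1.552, -1.643]
contact_force: [0.0, -0.6, -0.2]
grip_width: 14.9
```

Run:
```python
from h import *
o=get_obs(); M=R.from_euler('xyz',o['tcp_rot']).as_matrix(); T=np.array([576.7,-160.6,80.5]); B=tray(.491)
tube=np.array(o['tool_pos'])+M@[-33.6,.2,.8]; print('tube in tray',B.T@(tube-T))
plan(T+B@[0,0,22]-M@[-33.6,.2,.8],.491,3)
```

```text
tube in tray [ 4.22148494e-03 -2.96418647e-01  5.02398489e+01]
pos [ 550.8 -174.5   88.1] tool y yaw 0.491 turn -0.0 j6 -0.91 F [ 0.  -0.6 -0.2] w 14.9 t 28.07
[[7.7,5.5,-0.2,-0.0],[7.7,5.5,-0.2,-0.0],[7.7,5.5,-0.2,-0.0]]
```

Call:
{"fn": "send_rows", "kwargs": {"moves": [[8,5.7,-0.1,0],[8,5.7,-0.1,0],[7,5,-0.1,0],[3.3,2.3,0,0],[0,0,0,0]]}}

```text
time: 28.7
tool_pos: [569.0, -166.1, 62.9]
tcp_rot: [-0.374, 1.551, -1.454]
contact_force: [2.1, 1.6, 7.0]
grip_width: 14.8
```

Call:
{"fn": "send_rows", "kwargs": {"moves": [[2.5,1.75,0,0],[2.5,1.75,0,0],[0,0,0,0]]}}

```text
time: 29.08
tool_pos: [573.0, -165.3, 58.9]
tcp_rot: [-0.265, 1.549, -1.345]
contact_force: [2.3, -0.7, 9.9]
grip_width: 15.3
```

```bash
cat > st.py <<'E'
from h import *
o=get_obs(); M=R.from_euler('xyz',o['tcp_rot']).as_matrix(); T=np.array([576.7,-160.6,80.5]); B=tray(.491)
tube=np.array(o['tool_pos'])+M@[-33.6,.2,.8]; print('tube in tray',(B.T@(tube-T)).round(1),'F tray',(B.T@o['contact_force']).round(1),'mom tray',(B.T@o['moment']).round(2),'M',M[:,0].round(3),'w',o['grip_width'],'t',o['time'])
E
python3 st.py
```

```text
tube in tray [ 2.7 -2.5 12.8] F tray [ 7.1 -1.7  7.1] mom tray [-0.07 -0.3   0.14] M [ 0.005 -0.021 -1.   ] w 15.331130092151719 t 29.075
```

The force at contact is equal in +x and +z, so both clips' downhill flares touch and the tube sits too far downhill. I'll shift it up the slope.

Call:
{"fn": "send_rows", "kwargs": {"moves": [[-1.7,2.4,0,0],[0,0,0,0]]}}

```text
time: 29.32
tool_pos: [573.3, -164.9, 59.2]
tcp_rot: [-0.459, 1.549, -1.539]
contact_force: [-1.3, -5.5, 6.5]
grip_width: 15.2
```

```bash
python3 st.py
```

```text
tube in tray [ 3.4 -2.3 12.7] F tray [ 0.6 -4.3  7.4] mom tray [-0.43  0.68  0.38] M [ 0.001 -0.022 -1.   ] w 15.218783231136563 t 29.325
```

Fx is now near zero and the tube rests on the lips at z≈12.7, where contact with both lips is expected (11.8). I'll push on.

Call:
{"fn": "send_rows", "kwargs": {"moves": [[2.4,1.8,0,0],[2.4,1.8,0,0],[0,0,0,0]]}}

```text
time: 29.7
tool_pos: [576.1, -161.2, 52.8]
tcp_rot: [-0.533, 1.553, -1.613]
contact_force: [3.4, 0.9, -1.1]
grip_width: 15.1
```

```bash
python3 st.py
```

```text
tube in tray [ 3.2 -0.5  5. ] F tray [ 2.2 -0.8 -2.9] mom tray [-0.16 -0.47  0.08] M [-0.001 -0.018 -1.   ] w 15.075648040107803 t 29.7
```

It snapped past the lips and the clips now pull it in. I'll press it home to the stops.

Call:
{"fn": "send_rows", "kwargs": {"moves": [[2.4,1.7,0,0],[1.6,1.1,0,0],[0,0,0,0]]}}

```text
time: 30.08
tool_pos: [576.4, -161.2, 52.0]
tcp_rot: [-0.685, 1.55, -1.765]
contact_force: [-11.9, -1.2, 23.3]
grip_width: 15.2
```

```bash
python3 st.py
```

```text
tube in tray [ 3.  -0.6  4.1] F tray [ 4.3  4.5 25.4] mom tray [ 0.6   2.09 -0.48] M [-0.004 -0.02  -1.   ] w 15.164756552593978 t 30.075
```

It stopped under 25 N, balanced between the clips. I'll unload, open the fingers a little, and rise.

Call:
{"fn": "send_rows", "kwargs": {"moves": [[-2.4,-1.7,0,0],[0,0,0,0]]}}

```text
time: 30.32
tool_pos: [576.3, -161.2, 52.3]
tcp_rot: [-0.577, 1.552, -1.657]
contact_force: [-3.4, 0.3, 8.1]
grip_width: 15.3
```

Call:
{"fn": "send_rows", "kwargs": {"moves": [[0,0,0,0],[0,0,0,0],[0,0,0,0]], "hand": 0.26}}

```text
time: 30.7
tool_pos: [576.4, -161.1, 51.3]
tcp_rot: [-0.599, 1.552, -1.679]
contact_force: [-0.9, -0.4, -0.3]
grip_width: 23.9
```

```bash
python3 st.py
```

```text
tube in tray [ 2.6 -0.6  3.5] F tray [-1.   0.   0.3] mom tray [-0.05  0.06  0.  ] M [-0.002 -0.019 -1.   ] w 23.855832935869866 t 30.7
```

Call:
{"fn": "send_rows", "kwargs": {"moves": [[-4,0,0,0],[-8,0,0,0],[-20,0,0,0],[-35,0,0,0],[-35,4,20,0],[-33,4,30,0],[0,0,0,0],[0,0,0,0]]}}

```text
time: 31.7
tool_pos: [606.6, -198.5, 186.7]
tcp_rot: [-0.645, 1.553, -1.725]
contact_force: [-0.3, -0.5, 0.7]
grip_width: 23.9
```

Run:
```python
from h import *
c=snap('wrist','w13'); im=c['image']; print(c['obs']['tool_pos'],c['obs']['contact_force'],c['obs']['grip_width'])
T=np.array([576.7,-160.6,80.5]); 
for dz in (0,5): print(proj(c,np.array([(0,68,0),(0,0,0),(0,-68,0),(0,59,0)])@tray(.491).T+T+[0,0,dz]).round(1).tolist())
hsv=cv2.cvtColor(im,cv2.COLOR_RGB2HSV)
for v in range(20,280,14):
    r=im[v,270:420]; h=hsv[v,270:420]
    print(v,''.join('O' if (10<a[0]<30 and a[1]>110) else ('#' if a[2]<70 else ('W' if a[2]>215 else ('+' if a[2]>185 else ('-' if a[2]>150 else '.')))) for a in h[20:110]))
```

```text
[ 606.60249212 -198.46665174  186.71815613] [-0.26102575 -0.48414987  0.67341206] 23.93764690570852
[[314.6, 54.1], [315.3, 157.6], [316.0, 247.1], [314.7, 68.7]]
[[314.3, 53.1], [315.1, 158.4], [315.7, 249.3], [314.4, 68.0]]
20 WWWWWW+++++++++-----------------+++++++++--++++++++++++++++++++++++++++++++++++++++++++++-
34 .--+++++++++++++++++++++++++++++++++++++++-+++++++++++++++++++++++++++++++++++++++++++++++
48 +++++++++++++++++-OOOW+++-OOO++++++++++++-+++++++++++-----...................##......-++-+
62 OOOOOOOOOOOO.............OOOOOOOOOOOOOOOOOOOOOOOOOO############..----........#.......-++++
76 .........O.#...--+++WWWWWWWWWWWWW++..OOOOO#####################.--..........##......--++++
90 ........--+--.--+WWWWWWWWWWWWWWWWWW+++++++++++++++++++++++++++++++++++++++++++++++++++++++
104 .........----.--+WWWWWWWWWWWWWWWWWW+++++++++++++++++++++++++++++++++++++++++++++++++++++++
118 ........--++-..-++WWWWWWWWWWWWWWWWW++++++++++++++++++++++W++++++++++++++++++++++++++++++++
132 ........--++-..-++WWWWWWWWWWWWWWWWW+++++++++++++++++++++WW++++++++++++++++++++++++++++++++
146 .........--+-..-++WWW
[... 224 characters left out ...]
+++++++++++++++++++++++++++++++++++
188 ...........---....+WWWWWWWWWWWWWWWWW++++++++++++++++++++W+++++++++++++++++++++++++++++++++
202 ..........--+-.....-+WWWWWWWWWWWWWW+++++++++++++++++++++W+++++++++++++++++++++++++++++++++
216 ...........###.....-+WWWWWWWWWWWWWW+++++++++++++++++++++++++++++++++++++++++++++++++++++++
230 ...........###.....-+WWWWWWWWWWWWWW-.OOOOO##################.--................-++++++++++
244 -.OO.......O...............OOOOOOOOOOOOOOOO---......###.....---...............-+++++++++++
258 ++++++++++++++++++++++W+++-+WW++++++++++++++++++++++++++++++++++++++++++++++++++++++++++++
272 WWWWWWWWWWWWWWWWWWWWWWWWWWWWWWWWWWWWWWWWWWWWWWWW+++++++++++++++++++++++++++++++++++--.....
```

Run:
```python
from h import *
c=load('w13'); im=c['image']; hsv=cv2.cvtColor(im,cv2.COLOR_RGB2HSV)
for v in (58,60,64,66,68,70,72,236,240): print(v,''.join('O' if (10<a[0]<30 and a[1]>110) else ('#' if a[2]<70 else ('W' if a[2]>215 else ('+' if a[2]>185 else ('-' if a[2]>150 else '.')))) for a in hsv[v,270:360]))
for v in range(36,60,2): print(v,im[v,311:317].mean(0).astype(int),end=' ')
print()
for v in range(238,262,2): print(v,im[v,311:317].mean(0).astype(int),end=' ')
print()
for T in ([576.7,-160.6,80.5],[576.7,-160.6,85.5]):
  for s in (59,-59):
    P=np.array([(-13,s,13),(-6,s,6.5),(6,s,6.5),(13,s,13),(0,s,0)])@tray(.491).T+T; print(s,proj(c,P).round(1).tolist())
  B=tray(.491)
  for z in(0,3):
    K,A,t=cam(c)
    for yy in (40,-40):
      C=B@[0,yy,z]+T; ang=np.linspace(0,2*np.pi,90); ring=C+8*(np.cos(ang)[:,None]*B[:,0]+np.sin(ang)[:,None]*B[:,2]); q=proj(c,ring); print('z',z,'y',yy,'sil',q[:,0].min().round(1),q[:,0].max().round(1),'v',q[:,1].mean().round())
  print('ends',proj(c,(np.array([(0,68,5),(0,-68,5),(0,74,0),(0,-74,0)])@B.T+T)).round(1).tolist())
```

```text
58 ###########..................##......---+++WW++WW++++++--+++-----+++-----------+-++++--...
60 ############....-++++---...OOOO.........-++++-OOOOOOOOOO+++--........#########.....---....
64 ############...OOOOOOOOOOOOOOOOO.............OOOOOOOOOOOOOOOOOOOOOOOOOOO###########.----..
66 ############...-OOOOOOOOOOOOOOOO.............OOOOOOOOOOOOOOOOOOOOOOOOOOO###########.......
68 ############...-OOOOOOOOOOOOOOOO....---......OOOOOOOOOOOOOOOOOOOOOOOOOOO###########.......
70 ############...-OOOOOOOOOOOOOOOO....--.......OOOOOOOOOOOOOOOOOOOOOOOOOOO###########.---...
72 ############...-OOOOOOOOOOOOOOOO.........-....OOOOOOOOOOOOOOOOOOOOOOOOOO###########.......
236 +......##########....OOOOOOOOOOOOO......-------..-----..OOOOOOOOOOOOOO##########.--.......
240 W+-.....#########..-.OOOOOOOOOOOOO.............OOOOOOOOOOOOOOOOOOOOOOO#########..-........
36 [191 184 186] 38 [191 184 186] 40 [191 184 186] 42 [191 183 182] 44 [192 175 159] 46 [194 174 155] 48 [194 174 154] 50 [192 172 152] 52 [174 163 155] 54 [217 214 213] 56 [217 213 213] 58 [211 204 200] 
238 [98 92 88] 240 [98 92 86] 242 [97 90 85] 24
[... 185 characters left out ...]
68.5], [316.0, 67.4], [318.7, 66.0], [314.7, 68.7]]
-59 [[291.8, 237.2], [304.4, 236.7], [317.1, 239.5], [319.5, 243.6], [315.9, 236.0]]
z 0 y 40 sil 303.2 326.5 v 99.0
z 0 y -40 sil 305.0 326.4 v 212.0
z 3 y 40 sil 300.5 324.0 v 99.0
z 3 y -40 sil 302.5 324.1 v 213.0
ends [[310.0, 53.3], [312.0, 248.9], [314.5, 44.3], [316.0, 254.5]]
59 [[286.5, 67.6], [301.1, 67.7], [315.7, 66.7], [318.5, 65.1], [314.4, 68.0]]
-59 [[291.1, 239.2], [304.0, 238.7], [316.9, 241.7], [319.3, 245.9], [315.7, 238.0]]
z 0 y 40 sil 302.8 326.5 v 98.0
z 0 y -40 sil 304.6 326.3 v 213.0
z 3 y 40 sil 299.9 323.9 v 98.0
z 3 y -40 sil 302.0 324.0 v 214.0
ends [[309.6, 52.3], [311.7, 251.1], [314.2, 43.1], [315.8, 256.7]]
```

Run:
```python
from h import *
c=load('w13'); im=c['image']
for v0 in (98,212):
    a=im[v0-3:v0+4].mean(0)
    print(v0,[(u,a[u].astype(int).tolist()) for u in list(range(298,312))+list(range(320,331))])
```

```text
98 [(298, [139, 133, 135]), (299, [162, 155, 157]), (300, [177, 171, 172]), (301, [177, 171, 171]), (302, [156, 150, 147]), (303, [139, 135, 127]), (304, [154, 150, 139]), (305, [179, 174, 163]), (306, [201, 196, 183]), (307, [217, 212, 199]), (308, [229, 225, 212]), (309, [236, 232, 223]), (310, [241, 238, 230]), (311, [245, 243, 235]), (320, [251, 250, 245]), (321, [250, 248, 243]), (322, [248, 246, 240]), (323, [244, 241, 234]), (324, [234, 230, 222]), (325, [212, 206, 200]), (326, [196, 188, 188]), (327, [192, 184, 185]), (328, [191, 183, 185]), (329, [189, 183, 184]), (330, [189, 181, 183])]
212 [(298, [119, 114, 115]), (299, [128, 123, 124]), (300, [141, 135, 137]), (301, [154, 149, 150]), (302, [162, 155, 157]), (303, [158, 152, 152]), (304, [141, 136, 134]), (305, [124, 120, 113]), (306, [122, 118, 109]), (307, [127, 123, 114]), (308, [142, 138, 128]), (309, [172, 168, 156]), (310, [207, 202, 190]), (311, [232, 229, 219]), (320, [252, 251, 247]), (321, [251, 250, 245]), (322, [250, 248, 242]), (323, [246, 244, 236]), (324, [235, 232, 225]), (325, [215, 209, 203]), (326, [197, 190, 190]), (327, [192, 185, 187]), (328, [191, 185, 186]), (329, [190, 184, 186]), (330, [192, 185, 186])]
```

Run:
```python
from h import *
from plant import close_job
s=[load('s7'),snap('side','s14')]
for c in s:
    m=cv2.inRange(cv2.cvtColor(c['image'],cv2.COLOR_RGB2HSV),(5,190,90),(16,255,255)); m[:320]=0
    ys,xs=np.where(m>0); print(xs.min(),xs.max(),ys.min(),ys.max())
P=np.array([(sx*36,sy*77,z) for z in(0,45) for sx in(-1,1) for sy in(-1,1)])@R.from_euler('z',-.153+np.pi/2).as_matrix().T+[457,319.5,3]
print(proj(s[1],P).min(0),proj(s[1],P).max(0)); print(get_obs()['contact_force'])
print(close_job())
```

```text
Traceback (most recent call last):
ValueError: zero-size array to reduction operation minimum which has no identity
```

Run:
```python
from h import *
from plant import close_job
c=load('s14')
m=cv2.inRange(cv2.cvtColor(c['image'],cv2.COLOR_RGB2HSV),(3,150,120),(14,255,255)); m[:310]=0
ys,xs=np.where(m>0); print(len(xs) and (xs.min(),xs.max(),ys.min(),ys.max()))
P=np.array([(sx*36,sy*77,z) for z in(0,45) for sx in(-1,1) for sy in(-1,1)])@R.from_euler('z',-.153+np.pi/2).as_matrix().T+[457,319.5,3]
print(proj(c,P).min(0),proj(c,P).max(0)); print(get_obs()['contact_force'])
if len(xs): print(close_job())
```

```text
(np.int64(337), np.int64(387), np.int64(352), np.int64(377))
[335.28808256 350.3157269 ] [388.26655842 379.14167817]
[ 0.15963488  0.24417413 -0.73625456]
the job is handed in; nothing more can be done
None
```

The cover is standing level on the mat and the tube is in both lamp clips. I handed the job in at about 32 s of the 56 s allowed, and no verdict was reported.

- **Cover:** I gripped the black rib by its ends, lifted the cover square to the plate, rolled it level about its low edge on the mat and let go. Its outline in the last side picture (337–387, 352–377) fits a flat, centred cover to within 2 px.
- **Tube:** I took it from the cradle and pushed it along the lamp's −z. It snapped past the lips and stopped under about 25 N, with the load even between the two clips. The last wrist picture puts it within about 1 mm of full depth and 1–2 mm of centre along its length, with the steel caps in the clips.
- **At hand-in:** the fingers were clear of everything, and the measured contact force was only noise.

**Disagreements and one failed try:**
- **Fingertip position:** the finger ends proved to be about 27 mm short of the stated TCP. Because of that, the first closing passed above the rib without touching it.
- **Lamp height:** pressing the tube in suggested the lamp sits about 5 mm higher than I had measured by camera. I corrected for this by force during the insertion.
- **Tool tilt:** the tool stayed about 1° off vertical after the last joint came near its limit. It had no visible effect.
- **Depth check:** I judged the final depth of the tube by camera only and did not press it a second time.

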